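Seat a pulse generator in its test socket and clamp it

TASK

Load the large titanium pulse generator into the test socket for its electrical check: tuck its pale clear header under the lip against the sprung contact block, rock the tail down behind the tail stop so that it lies flat and fully home, then swing the clamp lever all the way shut on it. The nest has been shifted sideways in its slots, so look or feel for where it stands; never ram or force the generator against the socket, and leave the other things on the counter where they are.

Things in the scene. Friction and masses are not known exactly. Their poses are not given: they have to be found in the camera images.
- generator: Large titanium pulse generator (the bigger of two) lying flat: 80 mm long (x), 52 wide (y), 13 thick, 70 to 105 g. Origin: centre of underside; z up. Pale clear header, 50 mm wide, at x = -40 to -16 mm; can with parallel sides y = +-26 from x = -16 to +22; tail end at x = +40 with round 18 mm corners. Starts at yaw -1 to 1 rad.
- header_end (a point): Middle of the bottom edge of the generator's header end face: 40 mm along -x from the generator's origin. The face is square to the underside, 13 mm high, so nose down its top edge leads (by 3 mm at 14 degrees) and meets the contact block first.
- socket: Fixed test socket, yaw within 0.35 rad of 0. Origin: underside of the base plate (x +-108, y +-60, 12 mm high); x points from contact head (near the robot) to lever hinge. On it a nest (floor, head, tail stop) on a steel carrier, top 15 mm high, y +-44. The nest is screwed fast somewhere between 14 mm to -y and 14 mm to +y of mid-slot; its place is not reported. The lever is on the base.
- seat (a point): Centre of the pocket floor when the nest is mid-slot (a fixed point of the base): socket frame (0, 0, 24) mm, socket's axes. Floor: bar y +-20, x -60 to 48, top 24 mm high; a generator overhangs it 6 mm each side; room for fingers there from x -28 to 28. Seated, its origin is at the true floor centre (1 mm in x, 2.5 in y), header to -x. Only 71.5 mm is open from lip to tail stop: go in nose down.
- lip_edge (a point): Middle of the lip's lower edge when the nest is mid-slot (a fixed point of the base): socket frame (-31, 0, 42) mm, 18 mm over the pocket floor. The black head is a rigid block, x -62 to -31, outer sides y +-35, top 47 mm high; the lip is its roof, its cheeks' inner faces are at y +-27.5. Nose down by 11 to 15 degrees the header goes under it and the tail clears the stop.
- contact_face (a point): Rest place of the sprung contact block's face, under the lip, when the nest is mid-slot (a fixed point of the base): socket frame (-36, 0, 24) mm. Block 44 mm wide, 25 to 38 mm high; it can be pushed to -x by 8 mm: 3 N to start, 9 N at 6.5 mm, 10.4 N at its end. Pushed 5.5 to 7.5 mm back, it lets the tail down; let go, it pushes the generator against the tail stop and stays 3.5 mm back.
- tail_stop (a point): Foot of the tail stop's inner face when the nest is mid-slot (a fixed point of the base): socket frame (40.5, 0, 24) mm. White wall 20 mm wide, 7.5 thick, 8 mm high over the pocket floor; two 45 degree walls of the same height (to y +-33) stand about 2 mm off the tail's corners. Thumbscrews, 14 mm diameter, 25 mm high, at x = -70 and 52, y +-36 mm, move with the nest.
- lever_hinge (a point): Middle of the clamp lever's hinge pin, on the base: socket frame (82, 0, 60) mm. The hinge axis is the socket's y. Its two aluminium posts stand at x = 73 to 91, y = -17 to +17 mm, 69 mm high.
- lever_grip (a point): Centre of the lever's round black grip sleeve: 20 mm diameter, 74 to 126 mm from the hinge, this point at 100 mm. The rest is a steel bar 16 mm wide, 10 thick. 67 mm from the hinge a sprung rubber foot (16 mm diameter, 2.5 mm travel, 2 to 3 N) reaches 24.5 mm below the bar's middle line; shut, it presses on the generator's can at socket x = +15 mm.
- lever (a joint): Clamp lever angle (rad). 0: shut, bar level over the pocket, pointing to socket -x, foot on the seated generator; pi/2: upright; starts open at 1.75 to 2.05, leaning to socket +x; end stop 2.1. A friction hinge (0.3 N m: 3 N at the grip, 5 N at the last bit) keeps it where it is left, shut too. A generator not fully home stops it short.
- pacemaker: Bystander: smaller pacemaker, 49 x 42 x 8 mm, round titanium can with clear header. Origin: underside.
- lead_boot: Bystander: blue silicone lead boot, 60 mm long, 22 mm thick, stepped and tapered. Origin: underside.
- magnet_wand: Bystander: black anodised magnet wand, 188 mm long, flat handle 20 mm wide and 12 mm thick with a disc head of 66 mm diameter at +x. Origin: underside, 85 mm from the handle's end.
- tweezers: Bystander: chrome tweezers, 142 mm long, 8 mm high. Origin: underside, 72 mm from the closed end.
- torque_wrench: Bystander: small torque wrench with white handle, 90 mm long, 22 mm thick. Origin: underside of the middle.
- dish: Bystander: round steel dish, 90 mm diameter, 30 mm high. Origin: underside.
- loupe: Bystander: black eye loupe standing upright, 48 mm diameter, 56 mm high. Origin: underside.
Not all that is in view belongs to the job. What is shaped like the socket but orange is not meant.

How it is judged:
By the outcome, as a careful person would: the job done as asked, in the order asked, and still so for the second after the job is handed in, with the robot touching nothing.
It also fails if it takes over 72 s, if anything falls off the work surface, if the arm or the gripper's body presses on something with over 40 N, if the wrist force passes 120 N, or if a joint passes its speed limit or range.

ROBOT

A 6-joint arm with a two-finger parallel gripper is mounted at the origin on the work surface. World frame = base frame: x ahead of the robot, y to its left, z up, the work surface at z = 0. Lengths are in m, angles in rad, forces in N, time in s.
With the tool pointing down it reaches from about 0.35 to 0.775 m from the base axis. Payload 7.3 kg.
Tool frame: the origin (TCP) lies on the mounting face of the last link; the fingertips stand 178 mm ahead of it and the grasp point (between the pads) lies 159 mm ahead of it (robot.grip_depth is the distance from the TCP to the grasp point, in m); z points along the fingers, y is the line along which they close (so a half turn about z gives the same grasp; the last joint's range is limited). The gripper opens to 92 mm and grips with 3 to 60 N. Pads are 19 mm wide; open, the fingers measure 130 mm over their backs; the gripper's body (75 mm by 190 mm) begins 47 mm behind the grasp point.
Start: joints at [0.966, 0.342, 1.524, -0, 1.275, -0.146], TCP at [0.232, 0.471, 0.405] pointing down, gripper open.
Joint ranges: [-2.53, 2.53], [-0.77, 2.02], [0.04, 2.7], [-1, 4.14], [0.28, 2.66], [-3.11, 3.11]. Speed limits (rad/s): [2.57, 2.57, 3.14, 3.14, 3.14, 3.14].

INTERFACE

Orientations are given as [roll, pitch, yaw] about the fixed x, y, z axes, in that order (R = Rz(yaw) Ry(pitch) Rx(roll)).
In Python, from cell import observe, cams, robot, models gives the robot as it stands.
- The arm moves only by the shell command python3 -m jog 'ROWS' [FORCE]. ROWS is JSON, a list of rows, each a list of 3 entries, a list of its own where there are three numbers: the shift along the tool's x, y, z each as a share of 0.4 m, from -1 to 1, then the turn about the tool's z as a share of pi rad, from -1 to 1, then the closure, from 0 (fully open) to 1 (shut). In form: [[[x, y, z], turn, jaw], ...]. A call has 1 to 12 rows; each row is the pose to reach, as a shift and turn from the pose commanded when the call began, along the tool's axes at that moment, turning the shorter way round; what a row does not reach only later rows make up. A row lasts 1/8 s, in which the tool goes at most 62.5 mm and 10.7 degrees, less where a joint would pass 70% of its speed; a pose out of reach is approached as far as the arm can. A call with a number of a shift or a turn outside -1 to 1 is refused whole. A call with a gripper value outside its range is refused whole. The fingers move at their own pace and stop on an object; FORCE is the grip in N (left out, the last holds). Time passes only in rows, so rows that repeat a pose let the fingers close. It gives the time, the measured TCP pose, the force, the opening and the grip force at its end, in the units of the state.
- observe(): the state, without advancing time (a new reading comes with each control period).
- cams.read_camera(name): name is "side" or "top"; returns the picture (384x512x3 uint8, red, green, blue); there is no depth.
- cams.camera_model(name): a dict with "camera_matrix" (3x3 intrinsics, pixels), "k1" (the pictures are not rectified: a ray, as slopes to the right and down, at radius r is drawn at 1 + k1 r^2 times it, then the intrinsics apply), "pose" (4x4, takes a point from camera to world coordinates). Camera axes: x right, y down, z forward; pixel columns grow to the right and rows downward; lengths in m; the calibration is good to about 2 mm. A picture is of the moment at which its call begins. camera_model takes no time and is no camera call.
- robot.hand_in(): hands the job in; it is judged then, once.
Trained networks look in the newest picture that a camera, given by its name, has taken for a name from the list of things; names that differ only in an ending like _2 or _b are one class to them, and where a whole thing is asked for, a point or a joint stands for the part that bears it (a point fixed in the world has none). Each returns a list of dicts, best first, with "confidence" (0 to 1); they miss things now and then, are a little off and sometimes report something else, mostly with a low value. They report only what shows in the picture. A call takes as long as a camera call. They do not tell look-alikes from the thing itself.
- models.find_in(target, camera): "position" ([x, y, z] in m, in world coordinates, good to about 4 mm: the middle of the surface that is visible of it).
- models.pinpoint(target, camera): "position" ([x, y, z] in m, in world coordinates, good to about 4 mm: a listed point, or the origin of a listed thing).
The state is a dict: "time": time; "qpos": joint angles; "qvel": joint speeds; "joint_efforts": joint torques, N m; "tool_pos": TCP position; "tool_rot": TCP orientation; "contact_force": force on the tool from outside, world axes, zero at the start; "torque": the same for the moment, N m; "opening": finger opening in m; "grip_force": force on a finger pad.
Only numpy, scipy, OpenCV 4.12 (cv2) and the standard library are available. Lean on these libraries where they do the work, as an engineer would, in place of code of your own. Each camera call takes 0.05 s, during which the arm holds its last target. There are 200 camera calls.

## Working session

There is one attempt and no reset: what is moved stays moved. The work goes in short steps, Python scripts to look and compute and a shell command to move; the robot and the scene stay as the last step left them, time stands still between calls to the robot, and variables do not carry over. Pictures are saved under pics/ and viewed, at most 10 in all, crops included, and the job is handed in when it is done.

```bash
ls; mkdir -p pics; cat > h.py <<'E'
import numpy as np, cv2
from cell import observe, cams, robot, models
def snap(cam,name):
    im=cams.read_camera(cam); cv2.imwrite(f'pics/{name}.png',im[:,:,::-1]); return im
def proj(cam,P):
    m=cams.camera_model(cam);T=np.linalg.inv(np.array(m['pose']));P=np.atleast_2d(P)
    c=P@T[:3,:3].T+T[:3,3];s=c[:,:2]/c[:,2:];r2=(s**2).sum(1,keepdims=True);s=s*(1+m['k1']*r2)
    K=np.array(m['camera_matrix']);return s@K[:2,:2].T+K[:2,2]
def back(cam,uv,z):
    m=cams.camera_model(cam);K=np.array(m['camera_matrix']);uv=np.atleast_2d(uv).astype(float)
    d=(uv-K[:2,2])@np.linalg.inv(K[:2,:2]).T;s=d.copy()
    for _ in range(20): s=d/(1+m['k1']*(s**2).sum(1,keepdims=True))
    T=np.array(m['pose']);r=np.c_[s,np.ones(len(s))]@T[:3,:3].T
    return T[:3,3]+r*((z-T[2,3])/r[:,2])[:,None]
E
python3 - <<'E'
from h import *
a=snap('top','top0');b=snap('side','side0')
for c in('top','side'):
    for n in('generator','header_end','socket','seat','lip_edge','contact_face','tail_stop','lever_hinge','lever_grip','pacemaker'):
        print(c,n,[(np.round(r['position'],3).tolist(),round(r['confidence'],2)) for r in models.pinpoint(n,c)][:3])
    print(np.round(cams.camera_model(c)['pose'],3).tolist())
o=observe();print(o['time'],o['tool_pos'],o['tool_rot'],o['contact_force'])
E
```

```text
pics
top generator [([0.452, 0.147, 0.0], 0.65)]
top header_end [([0.421, 0.166, -0.001], 0.66)]
top socket [([0.473, -0.189, -0.002], 0.97), ([0.602, -0.435, -0.001], 0.86)]
top seat [([0.602, -0.44, 0.027], 0.64), ([0.477, -0.183, 0.021], 0.63)]
top lip_edge [([0.57, -0.436, 0.043], 0.98), ([0.443, -0.187, 0.039], 0.93)]
top contact_face [([0.565, -0.436, 0.026], 0.84), ([0.444, -0.191, 0.022], 0.56), ([0.599, -0.174, 0.151], 0.47)]
top tail_stop [([0.644, -0.444, 0.028], 0.93), ([0.514, -0.181, 0.022], 0.56)]
top lever_hinge [([0.683, -0.448, 0.06], 0.94), ([0.559, -0.177, 0.062], 0.71)]
top lever_grip [([0.602, -0.175, 0.153], 0.66), ([0.588, -0.431, 0.06], 0.61), ([0.476, -0.188, -0.002], 0.38)]
top pacemaker [([0.514, 0.307, 0.006], 0.55)]
[[-0.023, -0.998, 0.063, 0.474], [-1.0, 0.024, 0.015, 0.013], [-0.016, -0.063, -0.998, 1.394], [0.0, 0.0, 0.0, 1.0]]
side generator [([0.446, 0.14, 0.003], 0.7)]
side header_end [([0.42, 0.175, -0.001], 0.66)]
side socket [([0.6, -0.439, 0.0], 0.86), ([0.474, -0.187, 0.0], 0.7)]
side seat [([0.6, -0.439, 0.025], 0.81), ([0.475, -0.185, 0.021]
[... 216 characters left out ...]
, 0.02], 0.57)]
side tail_stop [([0.646, -0.44, 0.026], 0.94), ([0.516, -0.187, 0.024], 0.77), ([0.477, -0.186, 0.001], 0.68)]
side lever_hinge [([0.557, -0.179, 0.06], 0.64), ([0.681, -0.446, 0.06], 0.63), ([0.443, 0.137, 0.0], 0.51)]
side lever_grip [([0.6, -0.169, 0.148], 0.71), ([0.556, -0.178, 0.058], 0.63), ([0.583, -0.437, 0.062], 0.42)]
side pacemaker [([0.518, 0.307, 0.002], 0.66), ([0.444, -0.184, 0.045], 0.27), ([0.556, -0.177, 0.062], 0.21)]
[[-0.993, -0.05, 0.105, 0.459], [-0.115, 0.551, -0.827, 0.931], [-0.017, -0.833, -0.553, 0.697], [0.0, 0.0, 0.0, 1.0]]
1.1 [0.23249016 0.47070321 0.40474277] [3.14154221e+00 1.69546466e-06 2.68273752e+00] [ 0.80510815 -0.21650206 -0.03332636]
```

```bash
python3 - <<'E'
from h import *
a=cv2.imread('pics/top0.png');b=cv2.imread('pics/side0.png')
cv2.imwrite('pics/v1.png',np.vstack([cv2.resize(a,None,fx=1,fy=1)]))
print(proj('top',[[.474,-.187,.02],[.45,.145,.01]]),proj('side',[[.474,-.187,.02],[.45,.145,.01]]))
u,v=proj('top',[[.474,-.187,.02]])[0].astype(int);c1=a[v-65:v+65,u-70:u+70]
u,v=proj('top',[[.45,.145,.01]])[0].astype(int);c2=a[v-65:v+65,u-50:u+50]
f=lambda c:cv2.resize(c,None,fx=3.3,fy=3.3,interpolation=cv2.INTER_CUBIC)
cv2.imwrite('pics/v2.png',np.hstack([f(c1),f(c2)]));print(f(c1).shape)
E
```

```text
[[318.89960255 221.23333475]
 [226.4458151  230.02495032]] [[293.47709988 179.32678953]
 [297.87101942 245.77733701]]
(429, 462, 3)
```

View pics/v1.png

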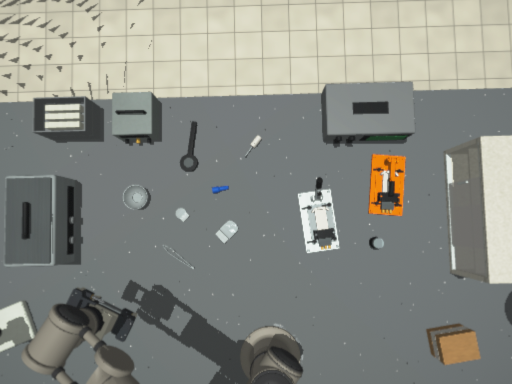

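View pics/v2.png

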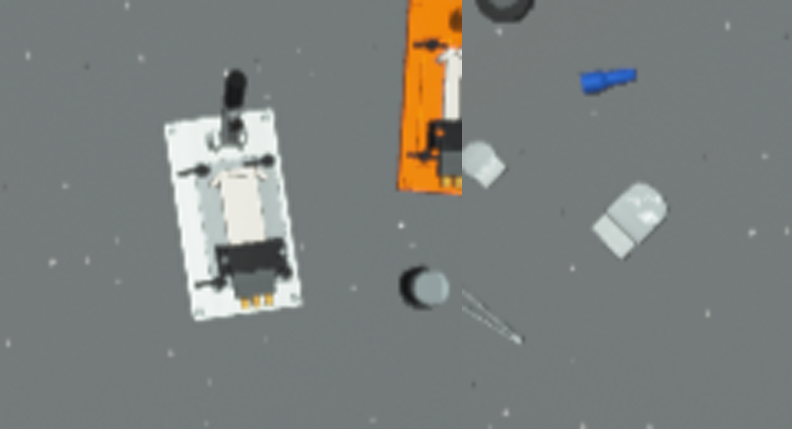

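View pics/side0.png

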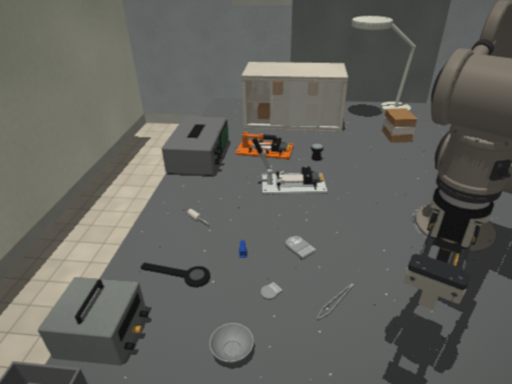

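The top view shows two sockets: white at (319,221) and orange at (388,185). The white one is meant, since orange is ruled out. There are two titanium cans: the large one at (227,231), with its header at lower left, and a smaller pacemaker at (182,214). The large one is the target, and the enlarged crop confirms both choices. Next I'll refine the poses with rectified edge profiles.

```bash
cat > fit.py <<'E'
from h import *
from scipy.ndimage import map_coordinates
from scipy.optimize import minimize
def gray(cam,n=6): return np.mean([cams.read_camera(cam).astype(float) for _ in range(n)],0)
def warp(img,cam,pose,xs,ys,z):
    X,Y=np.meshgrid(xs,ys,indexing='ij');c,s=np.cos(pose[2]),np.sin(pose[2])
    P=np.c_[(pose[0]+c*X-s*Y).ravel(),(pose[1]+s*X+c*Y).ravel(),np.full(X.size,z)]
    uv=proj(cam,P);return np.stack([map_coordinates(img[:,:,k],[uv[:,1],uv[:,0]],order=1).reshape(X.shape) for k in range(3)],-1)
E
python3 - <<'E'
from fit import *
im=gray('top',4);np.save('top.npy',im);g=im
# socket base: white rectangle at z=.012, score = contrast between inner and outer rims
def score(p):
    e=[]
    for d in(-.004,.004):
        hx,hy=.108+d,.060+d
        a=warp(g,'top',p,np.linspace(-.1,.1,81),np.array([-hy,hy]),.012)
        b=warp(g,'top',p,np.array([-hx,hx]),np.linspace(-.055,.055,45),.012)
        e.append(np.concatenate([a.mean(-1).ravel(),b.mean(-1).ravel()]))
    return -np.mean(np.clip(e[0]-e[1],-60,100))
best=min((minimize(score,[.474,-.187,y],method='Nelder-Mead',options=dict(initial_simplex=[[.474,-.187,y],[.480,-.187,y],[.474,-.181,y],[.474,-.187,y+.06]])) for y in(.05,.1,.15)),key=lambda r:r.fun)
print('base',best.x,best.fun);p=best.x
ys=np.arange(-.07,.0701,.002)
for z,x0,x1 in((.024,-.025,.03),(.047,-.06,-.034),(.012,-.1,-.08)):
    w=warp(g,'top',p,np.linspace(x0,x1,20),ys,z).mean(0).mean(-1);print(z,[(int(round(y*1000)),int(v)) for y,v in zip(ys,w)])
# generator
m=im.mean(-1);bg=np.median(m[210:250,200:260]);print('bg',bg)
sub=cv2.resize(m[212:250,208:248],None,fx=8,fy=8,interpolation=cv2.INTER_CUBIC)
mask=(sub>(bg+35)).astype(np.uint8);n,l,st,c=cv2.connectedComponentsWithStats(mask);k=1+np.argmax(st[1:,4])
pts=np.argwhere(l==k)[:,::-1].astype(np.float32);uv=(pts-3.5)/8+[208,212]
P=back('top',uv,.010)[:,:2].astype(np.float32);r=cv2.minAreaRect(P*1000);print(r,P.mean(0))
print('gen box',np.round(cv2.boxPoints(r)))
big=cv2.resize(im[200:260,190:260].astype(np.uint8)[:,:,::-1],None,fx=6,fy=6,interpolation=cv2.INTER_CUBIC)
w=warp(im,'top',p,np.arange(.13,-.13,-.0006),np.arange(.08,-.08,-.0006),.024).astype(np.uint8)[:,:,::-1]
h=max(big.shape[0],w.shape[0]);pad=lambda a:np.pad(a,((0,h-a.shape[0]),(0,0),(0,0)))
cv2.imwrite('pics/v3.png',np.hstack([pad(w),pad(big)]))
E
```

```text
base [ 0.47681897 -0.18611208  0.12069674] -93.26682208327195
0.024 [(-70, 121), (-68, 121), (-66, 121), (-64, 121), (-62, 123), (-60, 133), (-58, 158), (-56, 201), (-54, 225), (-52, 216), (-50, 204), (-48, 197), (-46, 192), (-44, 191), (-42, 190), (-40, 189), (-38, 188), (-36, 187), (-34, 187), (-32, 189), (-30, 194), (-28, 212), (-26, 227), (-24, 230), (-22, 231), (-20, 231), (-18, 231), (-16, 231), (-14, 231), (-12, 231), (-10, 231), (-8, 231), (-6, 231), (-4, 231), (-2, 232), (0, 232), (2, 232), (4, 232), (6, 231), (8, 229), (10, 214), (12, 190), (14, 186), (16, 190), (18, 192), (20, 193), (22, 193), (24, 194), (26, 193), (28, 193), (30, 194), (32, 197), (34, 203), (36, 210), (38, 224), (40, 235), (42, 239), (44, 240), (46, 240), (48, 240), (50, 240), (52, 240), (54, 239), (56, 239), (58, 237), (60, 217), (62, 172), (64, 137), (66, 125), (68, 121), (70, 121)]
0.047 [(-70, 120), (-68, 120), (-66, 121), (-64, 123), (-62, 126), (-60, 126), (-58, 124), (-56, 130), (-54, 152), (-52, 192), (-50, 222), (-48, 222), (-46, 194), (-44, 150), (-42, 109), (-40, 91), (-38, 74), (-36, 61), (-34
[... 872 characters left out ...]
, (-18, 146), (-16, 154), (-14, 140), (-12, 133), (-10, 130), (-8, 123), (-6, 118), (-4, 122), (-2, 127), (0, 126), (2, 125), (4, 126), (6, 135), (8, 153), (10, 166), (12, 193), (14, 225), (16, 236), (18, 238), (20, 239), (22, 237), (24, 235), (26, 231), (28, 227), (30, 228), (32, 231), (34, 234), (36, 237), (38, 239), (40, 240), (42, 240), (44, 240), (46, 238), (48, 233), (50, 230), (52, 229), (54, 229), (56, 228), (58, 225), (60, 191), (62, 149), (64, 129), (66, 121), (68, 120), (70, 121)]
bg 120.83333333333333
((448.32562255859375, 143.68853759765625), (50.1060791015625, 80.35693359375), 43.6719970703125) [0.44743362 0.14435314]
gen box [[402. 155.]
 [458.  97.]
 [494. 132.]
 [439. 190.]]
```

View pics/v3.png

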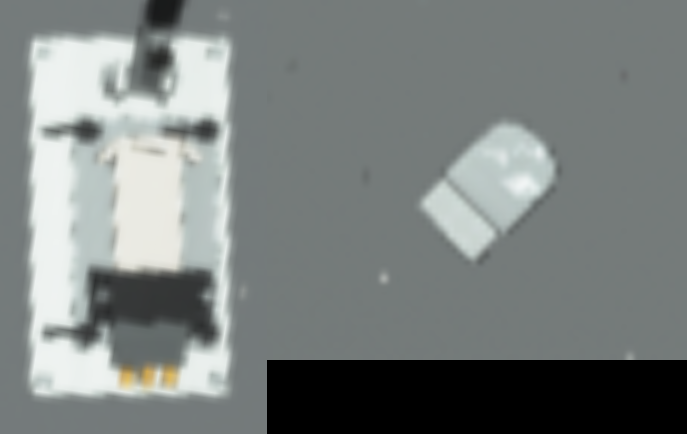

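The rectified crop shows the white floor bar shifted about 8.7 mm towards socket -y. The socket is at (0.477,-0.186), yaw 0.12. The generator is at (0.448,0.144), yaw -0.81, with its header towards -x/+y.

```bash
cat > plan.py <<'E'
from h import *
def rel(p,yaw):  # target TCP world pos, tool-x heading -> row numbers
    o=observe();c=np.array(o['tool_pos']);r=o['tool_rot']
    from scipy.spatial.transform import Rotation as R
    M=R.from_euler('xyz',r).as_matrix();psi=np.arctan2(M[1,0],M[0,0])
    d=M.T@(np.array(p)-c);t=-((yaw-psi+np.pi)%(2*np.pi)-np.pi)
    return np.round(d/.4,4).tolist(),round(t/np.pi,4)
def state():
    o=observe();print(round(o['time'],2),np.round(o['tool_pos'],4),np.round(o['tool_rot'],3),'F',np.round(o['contact_force'],2),'M',np.round(o['torque'],2),'op',round(o['opening'],4),'g',round(o['grip_force'],2))
E
python3 -c "
from plan import *
print(rel([.4566,.135,.26],2.334));print(rel([.4566,.135,.1795],2.334))"
```

```text
([-0.8741, -0.5044, 0.3618], np.float64(0.111))
([-0.8741, -0.5044, 0.563], np.float64(0.111))
```

```bash
python3 -m jog '[[[-0.874,-0.504,0.25],0.111,0],[[-0.874,-0.504,0.25],0.111,0],[[-0.874,-0.504,0.25],0.111,0],[[-0.874,-0.504,0.25],0.111,0],[[-0.874,-0.504,0.25],0.111,0],[[-0.874,-0.504,0.25],0.111,0],[[-0.874,-0.504,0.25],0.111,0],[[-0.874,-0.504,0.36],0.111,0],[[-0.874,-0.504,0.36],0.111,0],[[-0.874,-0.504,0.36],0.111,0]]'; python3 - <<'E'
from plan import *
state();a=snap('top','t1')[190:270,180:280,::-1];b=snap('side','s1')[190:300,240:380,::-1]
f=lambda c,k:cv2.resize(c,None,fx=k,fy=k,interpolation=cv2.INTER_CUBIC)
A=f(a,4);B=f(b,2.9)[:320];cv2.imwrite('pics/v4.png',np.hstack([A[:319],B[:319]]))
print(rel([.4566,.135,.1795],2.334))
E
```

```text
time: 2.55
tool_pos: [0.4569, 0.1355, 0.2617]
tool_rot: [3.141, 0.001, 2.335]
contact_force: [0.5, -0.7, 0.6]
opening: 0.0918
grip_force: 0.0
2.55 [0.4569 0.1355 0.2617] [3.141e+00 1.000e-03 2.335e+00] F [ 0.54 -0.71  0.56] M [-0.    0.03  0.03] op 0.0918 g 0.0
([-0.0004, -0.0024, 0.2069], np.float64(0.0004))
```

View pics/v4.png

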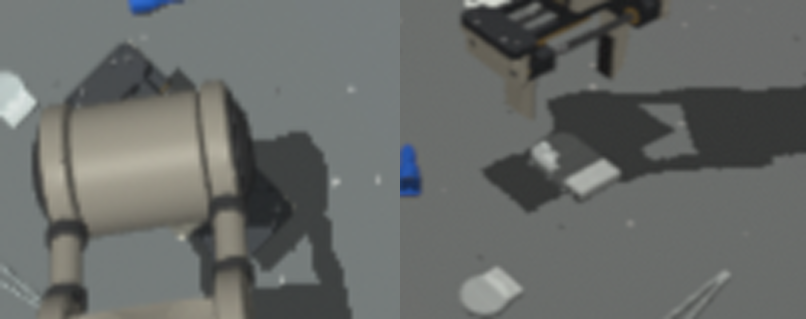

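The side view shows the generator lying between and below the open fingers, header towards the camera on the right. I'll go down and close gently.

```bash
python3 -m jog '[[[0,-0.002,0.12],0,0],[[0,-0.002,0.2],0,0],[[0,-0.002,0.207],0,0],[[0,-0.002,0.207],0,0],[[0,-0.002,0.207],0,1],[[0,-0.002,0.207],0,1],[[0,-0.002,0.207],0,1],[[0,-0.002,0.207],0,1],[[0,-0.002,0.207],0,1],[[0,-0.002,0.207],0,1]]' 4; python3 -m jog '[[[0,0,-0.01],0,1],[[0,0,-0.04],0,1],[[0,0,-0.1],0,1],[[0,0,-0.16],0,1],[[0,0,-0.16],0,1],[[0,0,-0.16],0,1]]' 3; python3 - <<'E'
from plan import *
state();a=snap('side','s2');u,v=proj('side',[[.45,.142,.07]])[0].astype(int);print(u,v)
cv2.imwrite('pics/v5.png',cv2.resize(a[v-50:v+50,u-65:u+65,::-1],None,fx=6,fy=6,interpolation=cv2.INTER_CUBIC))
for n in('generator','header_end'):print(n,[(np.round(r['position'],3).tolist(),round(r['confidence'],2)) for r in models.pinpoint(n,'side')][:2])
E
```

```text
time: 3.9
tool_pos: [0.4562, 0.1346, 0.1783]
tool_rot: [3.141, 0.0, 2.334]
contact_force: [-0.6, -0.6, 5.9]
opening: 0.0523
grip_force: 5.7
time: 4.65
tool_pos: [0.4558, 0.1346, 0.2416]
tool_rot: [-3.141, -0.0, 2.334]
contact_force: [-0.2, -0.2, -0.5]
opening: 0.052
grip_force: 3.0
4.65 [0.4558 0.1346 0.2416] [-3.141 -0.     2.334] F [-0.23 -0.15 -0.48] M [0.02 0.03 0.02] op 0.052 g 2.99
298 227
generator [([0.446, 0.141, 0.06], 0.67), ([0.518, 0.306, 0.0], 0.52)]
header_end [([0.42, 0.174, 0.065], 0.95)]
```

View pics/v5.png

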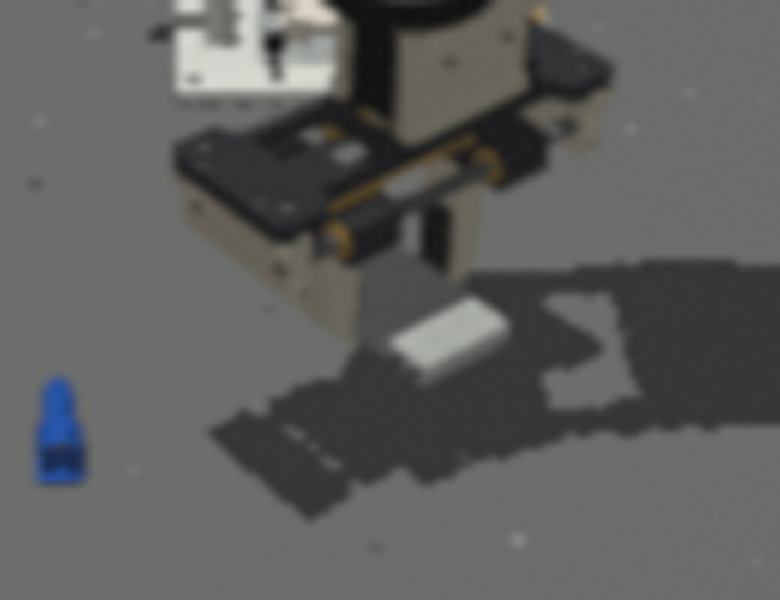

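The generator is held level, tips flush with its underside. The tool can't tilt, so I'll pivot the generator in the pads. I'll rest the tail lightly on the side edge of the socket head, with the nose free beyond the plate, and lower a few mm.

```bash
python3 -c "
from plan import *
print(rel([.4255,-.1457,.255],1.691))"
```

```text
([-0.4539, -0.5391, -0.0345], np.float64(0.2047))
```

```bash
python3 -m jog '[[[0,0,-0.06],0,1],[[-0.1,-0.12,-0.06],0.05,1],[[-0.2,-0.24,-0.06],0.1,1],[[-0.3,-0.36,-0.06],0.15,1],[[-0.4,-0.475,-0.06],0.19,1],[[-0.454,-0.539,-0.035],0.205,1],[[-0.454,-0.539,-0.035],0.205,1],[[-0.454,-0.539,-0.035],0.205,1],[[-0.454,-0.539,-0.035],0.205,1],[[-0.454,-0.539,-0.035],0.205,1]]' 3; python3 -c "
from plan import *
state();print(rel([.4255,-.1457,.228],1.691))"
```

```text
time: 6.05
tool_pos: [0.426, -0.1448, 0.256]
tool_rot: [3.141, -0.0, 1.692]
contact_force: [0.3, 0.3, -1.1]
opening: 0.0522
grip_force: 3.0
6.05 [ 0.426  -0.1448  0.256 ] [ 3.141 -0.     1.692] F [ 0.33  0.34 -1.15] M [-0.09  0.06  0.04] op 0.0522 g 2.99
([-0.0022, -0.0016, 0.0701], np.float64(0.0003))
```

```bash
python3 -m jog '[[[-0.002,-0.002,0.04],0,1],[[-0.002,-0.002,0.07],0,1],[[-0.002,-0.002,0.07],0,1],[[-0.002,-0.002,0.07],0,1]]' 3; for i in 1 2 ; do python3 -m jog '[[[0,0,0.005],0,1],[[0,0,0.005],0,1]]' 3 | grep -E 'pos|contact'; done
```

```text
time: 6.55
tool_pos: [0.4253, -0.1465, 0.2281]
tool_rot: [3.141, 0.0, 1.69]
contact_force: [0.2, 0.2, -0.1]
opening: 0.0521
grip_force: 3.0
tool_pos: [0.4252, -0.1466, 0.226]
contact_force: [0.6, -0.1, -1.0]
tool_pos: [0.4252, -0.1466, 0.2239]
contact_force: [-0.6, 0.8, -0.5]
```

```bash
for i in 1 2 ; do python3 -m jog '[[[0,0,0.005],0,1],[[0,0,0.005],0,1]]' 3 >/dev/null; python3 -c "
from plan import *
state()"; done
```

```text
7.3 [ 0.4252 -0.1465  0.2218] [ 3.142 -0.     1.69 ] F [ 0.72 -0.12 -1.05] M [-0.09  0.   -0.02] op 0.052 g 3.0
7.55 [ 0.4251 -0.1465  0.2197] [-3.142 -0.     1.69 ] F [-0.75 -0.31 -0.69] M [-0.03 -0.    0.03] op 0.0516 g 3.0
```

```bash
python3 - <<'E'
from plan import *
a=snap('side','s3');u,v=proj('side',[[.43,-.12,.06]])[0].astype(int);print(u,v,proj('side',[[.4253,-.1466,.045],[.4253-.006,-.1466+.052,.045],[.4253,-.1466,.045-.0],[.43,-.175,.047]]))
cv2.imwrite('pics/v6.png',cv2.resize(a[v-40:v+40,u-55:u+55,::-1],None,fx=7,fy=7,interpolation=cv2.INTER_CUBIC))
for c in('side','top'):
  if c=='top':snap('top','t3')
  for n in('generator','header_end'):print(n,[(np.round(r['position'],3).tolist(),round(r['confidence'],2)) for r in models.pinpoint(n,c)][:2])
E
```

```text
306 180 [[308.07598719 179.84935844]
 [309.91401334 188.37172316]
 [308.07598719 179.84935844]
 [306.73398932 174.91231489]]
generator [([0.36, 0.324, -0.001], 0.69), ([0.42, -0.14, 0.04], 0.67)]
header_end [([0.42, -0.095, 0.028], 0.87)]
generator [([0.428, -0.135, 0.038], 0.38)]
header_end [([0.416, -0.104, 0.026], 0.48), ([0.444, -0.189, 0.042], 0.27)]
```

View pics/v6.png

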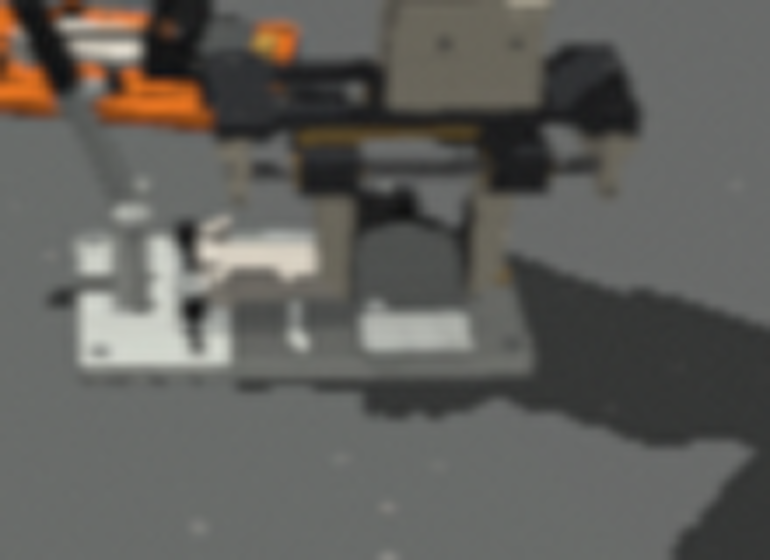

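The side view shows the pale header hanging nose-down off the head's side; both networks put header_end at z≈27 mm with the tips at 42 mm, so about 15° of tilt. Now I'll grip firmer, lift, turn, and go over the pocket.

```bash
python3 -m jog '[[[0,0,0],0,1],[[0,0,-0.06],0,1],[[0,0,-0.14],0,1],[[0,0,-0.14],0,1],[[0,0,-0.14],0,1]]' 12; python3 -c "
from plan import *
state();print(rel([.5027,-.1917,.265],3.262))"
```

```text
time: 8.48
tool_pos: [0.4248, -0.1464, 0.2753]
tool_rot: [-3.141, -0.0, 1.69]
contact_force: [-0.4, 0.3, -0.7]
opening: 0.0514
grip_force: 12.0
8.47 [ 0.4248 -0.1464  0.2753] [-3.141 -0.     1.69 ] F [-0.4   0.26 -0.65] M [-0.06  0.    0.01] op 0.0514 g 12.0
([-0.1356, 0.1798, 0.0257], np.float64(-0.5004))
```

```bash
python3 -m jog '[[[-0.03,0.04,0],-0.06,1],[[-0.06,0.08,0],-0.12,1],[[-0.09,0.12,0],-0.18,1],[[-0.12,0.16,0],-0.24,1],[[-0.136,0.18,0],-0.3,1],[[-0.136,0.18,0],-0.36,1],[[-0.136,0.18,0],-0.42,1],[[-0.136,0.18,0.02],-0.48,1],[[-0.136,0.18,0.025],-0.5,1],[[-0.136,0.18,0.025],-0.5,1],[[-0.136,0.18,0.025],-0.5,1]]' 12; python3 - <<'E'
from plan import *
state();print(rel([.5027,-.1917,.265],3.262))
a=snap('side','s4');t=snap('top','t4');u,v=proj('side',[[.48,-.19,.06]])[0].astype(int);print(u,v)
A=cv2.resize(a[v-40:v+30,u-50:u+50,::-1],None,fx=5,fy=5,interpolation=cv2.INTER_CUBIC)
u,v=proj('top',[[.48,-.19,.06]])[0].astype(int)
B=cv2.resize(t[v-35:v+35,u-30:u+30,::-1],None,fx=5,fy=5,interpolation=cv2.INTER_CUBIC)
cv2.imwrite('pics/v7.png',np.hstack([A,B]))
for c in('side','top'):
  for n in('generator','header_end'):print(n,[(np.round(r['position'],3).tolist(),round(r['confidence'],2)) for r in models.pinpoint(n,c)][:2])
E
```

```text
time: 9.85
tool_pos: [0.503, -0.1919, 0.2652]
tool_rot: [3.141, -0.001, -3.024]
contact_force: [-0.6, 0.3, -1.2]
opening: 0.0521
grip_force: 12.0
9.85 [ 0.503  -0.1919  0.2652] [ 3.141e+00 -1.000e-03 -3.024e+00] F [-0.6   0.27 -1.16] M [ 0.05 -0.02  0.01] op 0.0521 g 12.0
([0.0006, 0.0007, 0.0005], np.float64(-0.0008))
292 168
generator [([0.49, -0.196, 0.083], 0.5)]
header_end [([0.452, -0.195, 0.073], 0.46)]
generator [([0.497, -0.192, 0.086], 0.51)]
header_end []
```

View pics/v7.png

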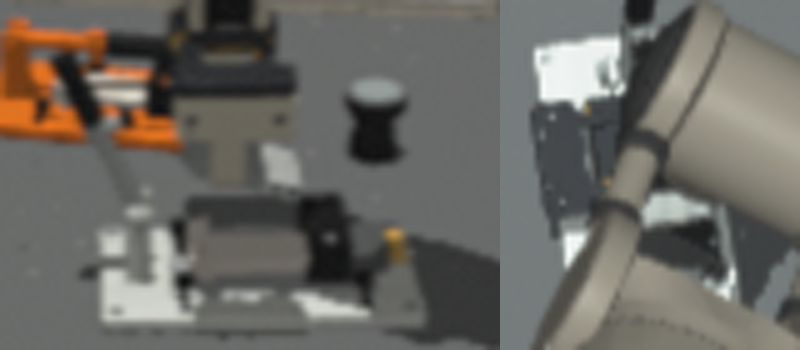

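The header hangs nose-down just past the head, beside the near finger. Backing off 3 mm and lowering in front of the lip.

```bash
python3 -m jog '[[[-0.007,0.001,0],0,1],[[-0.007,0.001,0.05],0,1],[[-0.007,0.001,0.09],0,1],[[-0.007,0.001,0.1],0,1],[[-0.007,0.001,0.1],0,1],[[-0.007,0.001,0.1],0,1]]' 12|grep -E 'pos|cont'; python3 -m jog '[[[0,0,0.007],0,1],[[0,0,0.007],0,1]]' 12|grep -E 'pos|cont';  python3 -m jog '[[[0,0,0.005],0,1],[[0,0,0.005],0,1]]' 12|grep -E 'pos|cont'; python3 -c "
from plan import *
state()"
```

```text
tool_pos: [0.5061, -0.1914, 0.2264]
contact_force: [-0.7, -0.4, -1.0]
tool_pos: [0.5058, -0.1912, 0.2231]
contact_force: [0.3, -0.2, -0.8]
tool_pos: [0.5058, -0.1912, 0.221]
contact_force: [-0.3, -1.5, -0.9]
11.4 [ 0.5058 -0.1912  0.221 ] [ 3.141 -0.    -3.022] F [-0.29 -1.52 -0.89] M [0.04 0.07 0.01] op 0.0518 g 12.0
```

```bash
for i in 1 2; do python3 -m jog '[[[0,0,0.004],0,1],[[0,0,0.004],0,1]]' 12|grep -E 'pos|cont'; done; for i in 1 2; do python3 -m jog '[[[0,0,0.0025],0,1],[[0,0,0.0025],0,1]]' 12|grep -E 'pos|cont'; done
```

```text
tool_pos: [0.5058, -0.1912, 0.2194]
contact_force: [-0.3, 0.6, -0.5]
tool_pos: [0.5058, -0.1913, 0.2178]
contact_force: [-0.6, 0.8, -0.5]
tool_pos: [0.5058, -0.1913, 0.2168]
contact_force: [-0.7, -0.1, -0.9]
tool_pos: [0.5058, -0.1912, 0.2158]
contact_force: [0.5, -0.3, 0.5]
```

```bash
python3 -m jog '[[[0,0,-0.002],0,1],[[0.014,0,-0.002],0,1],[[0.014,0,-0.002],0,1]]' 12|grep -E 'pos|cont'; for i in 1 2 3; do python3 -m jog '[[[0.005,0,0],0,1],[[0.005,0,0],0,1]]' 12|grep -E 'pos|cont'; done
```

```text
tool_pos: [0.4998, -0.1919, 0.2167]
contact_force: [-0.1, -0.5, -1.3]
tool_pos: [0.4982, -0.1922, 0.2167]
contact_force: [-0.1, -1.1, -0.5]
tool_pos: [0.4962, -0.1924, 0.2167]
contact_force: [-0.0, 0.3, -1.2]
tool_pos: [0.4942, -0.1927, 0.2167]
contact_force: [0.2, 0.9, -1.5]
```

```bash
for i in 1 2 3 4; do python3 -m jog '[[[0.004,0,0],0,1],[[0.004,0,0],0,1]]' 20|grep -E 'pos|cont'; done
```

```text
tool_pos: [0.4931, -0.1928, 0.2169]
contact_force: [2.9, 1.0, -1.4]
tool_pos: [0.4915, -0.193, 0.2169]
contact_force: [5.0, 2.0, -0.8]
tool_pos: [0.49, -0.1932, 0.217]
contact_force: [5.7, 1.7, -1.1]
tool_pos: [0.4886, -0.1934, 0.2171]
contact_force: [6.4, 3.0, -1.0]
```

```bash
python3 -m jog '[[[0.003,0.002,0],0,1],[[0.003,0.002,0],0,1]]' 20|grep -E 'pos|cont'; for i in 1 2; do python3 -m jog '[[[0.002,0,0],0,1],[[0.002,0,0],0,1]]' 20|grep -E 'pos|cont';done;  python3 -c "
from plan import *
state()"
```

```text
tool_pos: [0.4877, -0.1931, 0.2172]
contact_force: [7.4, 0.5, -2.5]
tool_pos: [0.487, -0.1932, 0.2173]
contact_force: [9.2, 0.9, -2.8]
tool_pos: [0.4863, -0.1933, 0.2173]
contact_force: [8.8, 1.5, -1.5]
15.28 [ 0.4863 -0.1933  0.2173] [-3.139  0.004 -3.023] F [ 8.82  1.47 -1.53] M [ 0.29 -1.58 -0.01] op 0.0518 g 20.0
```

```bash
for i in 1 2 3 4; do python3 -m jog '[[[0,0,0.005],0,1],[[0,0,0.005],0,1]]' 15|grep -E 'pos|cont'; done
```

```text
tool_pos: [0.4865, -0.1933, 0.2157]
contact_force: [8.9, 2.6, 1.7]
tool_pos: [0.4865, -0.1933, 0.2138]
contact_force: [8.4, 1.5, 2.6]
tool_pos: [0.4864, -0.1933, 0.2117]
contact_force: [8.5, 1.9, 1.7]
tool_pos: [0.4864, -0.1933, 0.2096]
contact_force: [7.6, 2.2, 2.3]
```

```bash
python3 -m jog '[[[0.0025,0,0],0,1],[[0.0025,0,0],0,1]]' 15|grep -E 'pos|cont'; for i in 1 2; do python3 -m jog '[[[0,0,0.004],0,1],[[0,0,0.004],0,1]]' 15|grep -E 'pos|cont'; done
```

```text
tool_pos: [0.4855, -0.1934, 0.2097]
contact_force: [9.2, 2.2, 1.3]
tool_pos: [0.4854, -0.1934, 0.2081]
contact_force: [8.2, 2.5, 1.1]
tool_pos: [0.4854, -0.1934, 0.2065]
contact_force: [8.8, 1.6, 0.5]
```

```bash
for i in 1 2 3 4; do python3 -m jog '[[[0,0,0.003],0,1],[[0,0,0.003],0,1]]' 15|grep -E 'pos|cont'; done
```

```text
tool_pos: [0.4854, -0.1934, 0.2052]
contact_force: [9.0, 1.8, 1.5]
tool_pos: [0.4853, -0.1934, 0.204]
contact_force: [8.0, 1.0, 1.5]
tool_pos: [0.4853, -0.1934, 0.2028]
contact_force: [7.5, 1.0, 1.0]
tool_pos: [0.4853, -0.1934, 0.2018]
contact_force: [8.2, 1.0, 4.4]
```

```bash
python3 -m jog '[[[-0.003,0,0],0,1],[[-0.006,0,0],0,1],[[-0.0075,0,0],0,1],[[-0.0075,0,0],0,1]]' 15|grep -E 'pos|cont'; python3 -m jog '[[[0,0,0.001],0,1],[[0,0,0.001],0,0.3],[[0,0,0],0,0.3],[[0,0,0],0,0.3],[[0,0,0],0,0.3]]' 15; python3 -m jog '[[[0,0,-0.05],0,0.3],[[0,0,-0.15],0,0.3],[[0,0,-0.25],0,0.3],[[0.15,0,-0.3],0,0.3],[[0.3,0,-0.3],0,1],[[0.3,0,-0.3],0,1],[[0.3,0,-0.3],0,1],[[0.3,0,-0.3],0,1],[[0.3,0,-0.3],0,1]]' 15; python3 - <<'E'
from plan import *
a=snap('side','s5');t=snap('top','t5');u,v=proj('side',[[.49,-.19,.04]])[0].astype(int)
A=cv2.resize(a[v-30:v+25,u-45:u+35,::-1],None,fx=5,fy=5,interpolation=cv2.INTER_CUBIC)
u,v=proj('top',[[.48,-.19,.03]])[0].astype(int)
B=cv2.resize(t[v-45:v+45,u-40:u+35,::-1],None,fx=5,fy=5,interpolation=cv2.INTER_CUBIC)
A=np.pad(A,((0,B.shape[0]-A.shape[0]),(0,0),(0,0)));cv2.imwrite('pics/v8.png',np.hstack([A,B]))
for c in('side','top'):
  for n in('generator','header_end','lever_grip','lever_hinge'):print(n,[(np.round(r['position'],3).tolist(),round(r['confidence'],2)) for r in models.pinpoint(n,c)][:2])
E
```

```text
tool_pos: [0.4876, -0.1932, 0.2018]
contact_force: [3.4, 0.2, 5.6]
time: 19.15
tool_pos: [0.4869, -0.1927, 0.2005]
tool_rot: [3.141, -0.001, -3.022]
contact_force: [0.1, 0.5, 0.2]
opening: 0.0643
grip_force: 0.0
time: 20.27
tool_pos: [0.3686, -0.2069, 0.3205]
tool_rot: [3.141, -0.0, -3.021]
contact_force: [-0.3, -0.9, -0.3]
opening: 0.0189
grip_force: 0.0
generator [([0.475, -0.198, 0.027], 0.46), ([0.558, -0.178, 0.058], 0.33)]
header_end [([0.44, -0.197, 0.024], 0.45)]
lever_grip [([0.6, -0.171, 0.15], 0.65), ([0.584, -0.432, 0.062], 0.56)]
lever_hinge [([0.559, -0.177, 0.06], 0.75), ([0.684, -0.446, 0.058], 0.73)]
generator [([0.479, -0.193, 0.024], 0.8)]
header_end [([0.436, -0.204, 0.022], 0.85), ([0.443, -0.193, 0.024], 0.37)]
lever_grip [([0.586, -0.432, 0.057], 0.66), ([0.599, -0.171, 0.15], 0.53)]
lever_hinge [([0.559, -0.178, 0.058], 0.91), ([0.681, -0.447, 0.061], 0.84)]
```

View pics/v8.png

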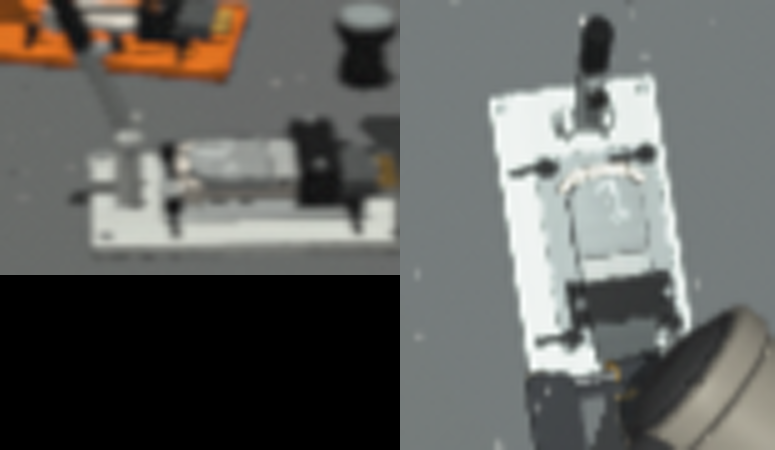

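The side view shows the generator flat between head and stop (can at about (240,160)); the top view shows the tail inside the white walls and the header under the black lip. Next, the lever, at about 2.0 rad: I'll push it from behind with closed fingers along its arc.

```bash
python3 - <<'E'
from plan import *
c,s=np.cos(.1207),np.sin(.1207);H=np.array([.5582,-.1762,.060])
def W(x,z): return [H[0]+c*x,H[1]+s*x,H[2]+z+.178]
a=W(.0845,.142);print('over',a,rel(a,3.262)); b=W(.0845,.086);print('behind',rel(b,3.262))
for f in (2.0,1.8,1.57,1.4,1.2,1.0,.8,.6,.45,.3,.2,.1,.05,0):
    r=.100+.008*(1-min(f,.8)/.8);x=-r*np.cos(f)+.010*np.sin(f)+.0095;z=r*np.sin(f)+.010*np.cos(f)
    print(f,round((.0845-x)/.4,3),round(-(z-.086)/.4,3))
E
```

```text
over [np.float64(0.6420852281995489), np.float64(-0.16602559633641326), np.float64(0.38)] ([-0.6927, 0.0201, -0.1482], np.float64(-0.0004))
behind ([-0.6927, 0.0201, -0.0082], np.float64(-0.0004))
2.0 0.061 -0.002
1.8 0.106 -0.023
1.57 0.163 -0.035
1.4 0.205 -0.036
1.2 0.255 -0.027
1.0 0.302 -0.009
0.8 0.344 0.018
0.6 0.384 0.05
0.45 0.41 0.08
0.3 0.431 0.114
0.2 0.442 0.138
0.1 0.451 0.163
0.05 0.455 0.177
0 0.458 0.19
```

```bash
python3 -m jog '[[[0,0,-0.1],0,1],[[-0.05,0.02,-0.19],0,1],[[-0.2,0.02,-0.19],0,1],[[-0.35,0.02,-0.19],0,1],[[-0.5,0.02,-0.19],0,1],[[-0.65,0.02,-0.19],0,1],[[-0.693,0.02,-0.17],0,1],[[-0.693,0.02,-0.15],0,1],[[-0.693,0.02,-0.15],0,1],[[-0.693,0.02,-0.15],0,1],[[-0.693,0.02,-0.15],0,1]]' 15; python3 -c "
from plan import *
print(rel([.6421,-.1660,.324],3.262))"
```

```text
time: 22.15
tool_pos: [0.6416, -0.1664, 0.3817]
tool_rot: [-3.141, 0.001, -3.023]
contact_force: [-0.4, 0.2, -0.0]
opening: 0.0008
grip_force: 0.0
([-0.0011, 0.0009, 0.1444], np.float64(-0.0006))
```

```bash
python3 -m jog '[[[-0.001,0.001,0.07],0,1],[[-0.001,0.001,0.14],0,1],[[-0.001,0.001,0.144],0,1],[[-0.001,0.001,0.144],0,1],[[-0.001,0.001,0.144],0,1]]' 15;python3 -m jog '[[[0.03,0,0],0,1],[[0.06,0,-0.002],0,1],[[0.085,0,-0.012],0,1],[[0.106,0,-0.023],0,1],[[0.135,0,-0.03],0,1],[[0.163,0,-0.035],0,1],[[0.205,0,-0.036],0,1],[[0.23,0,-0.032],0,1],[[0.255,0,-0.027],0,1],[[0.28,0,-0.018],0,1],[[0.302,0,-0.009],0,1],[[0.302,0,-0.009],0,1]]' 15; python3 -c "
from plan import *
state()"
```

```text
time: 22.78
tool_pos: [0.6428, -0.1658, 0.3249]
tool_rot: [-3.14, 0.003, -3.022]
contact_force: [0.1, 0.0, 0.2]
opening: 0.0007
grip_force: 0.0
time: 24.28
tool_pos: [0.5218, -0.1801, 0.3263]
tool_rot: [3.141, -0.002, -3.023]
contact_force: [0.5, -0.3, -1.1]
opening: 0.0004
grip_force: 0.1
24.27 [ 0.5218 -0.1801  0.3263] [ 3.141e+00 -2.000e-03 -3.023e+00] F [ 0.53 -0.26 -1.15] M [ 0.03 -0.02  0.02] op 0.0004 g 0.08
```

```bash
python3 -m jog '[[[0.021,0,0.013],0,1],[[0.042,0,0.027],0,1],[[0.062,0,0.043],0,1],[[0.082,0,0.059],0,1],[[0.108,0,0.089],0,1],[[0.12,0,0.106],0,1],[[0.129,0,0.123],0,1],[[0.14,0,0.147],0,1],[[0.145,0,0.16],0,1],[[0.149,0,0.172],0,1],[[0.149,0,0.172],0,1]]' 15; python3 -c "
from plan import *
state()
print([(np.round(r['position'],3).tolist(),round(r['confidence'],2)) for r in (snap('side','s6'),models.pinpoint('lever_grip','side'))[1]][:2])"
```

```text
time: 25.65
tool_pos: [0.4632, -0.187, 0.2574]
tool_rot: [3.141, -0.001, -3.022]
contact_force: [-0.2, -0.8, 1.1]
opening: 0.0003
grip_force: 0.0
25.65 [ 0.4632 -0.187   0.2574] [ 3.141e+00 -1.000e-03 -3.022e+00] F [-0.17 -0.82  1.05] M [ 0.1   0.01 -0.02] op 0.0003 g 0.0
[([0.586, -0.438, 0.06], 0.7), ([0.464, -0.188, 0.069], 0.65)]
```

```bash
for i in 1 2 3; do python3 -m jog '[[[0.001,0,0.006],0,1],[[0.001,0,0.006],0,1]]' 15|grep -E 'pos|cont'; done; for i in 1 2; do python3 -m jog '[[[0,0,0.004],0,1],[[0,0,0.004],0,1]]' 15|grep -E 'pos|cont'; done
```

```text
tool_pos: [0.463, -0.1871, 0.2554]
contact_force: [-0.7, -0.5, -0.1]
tool_pos: [0.4626, -0.1872, 0.253]
contact_force: [0.6, 0.4, 0.4]
tool_pos: [0.4622, -0.1872, 0.2506]
contact_force: [0.3, -0.1, 0.5]
tool_pos: [0.4622, -0.1872, 0.2491]
contact_force: [-0.9, 0.2, 2.6]
tool_pos: [0.4621, -0.1872, 0.248]
contact_force: [-3.6, -0.0, 8.2]
```

```bash
python3 -m jog '[[[0,0,0.002],0,1],[[0,0,0.002],0,1],[[0,0,0.002],0,1]]' 15|grep -E 'pos|cont';  python3 -m jog '[[[0,0,0.003],0,1],[[0,0,0.003],0,1],[[0,0,0.003],0,1]]' 15|grep -E 'pos|cont'
```

```text
tool_pos: [0.4621, -0.1872, 0.2479]
contact_force: [-5.5, 1.7, 16.1]
tool_pos: [0.462, -0.1872, 0.2476]
contact_force: [-6.8, 3.3, 26.1]
```

A firm stop at tip height 70 mm, exactly the shut position. I'll retreat and check.

```bash
python3 -m jog '[[[0,0,-0.05],0,1],[[0,0,-0.2],0,1],[[0,0,-0.3],0,1],[[0.15,0,-0.35],0,1],[[0.25,0.3,-0.35],0,1],[[0.25,0.5,-0.35],0,1],[[0.25,0.6,-0.35],0,1],[[0.25,0.6,-0.35],0,1],[[0.25,0.6,-0.35],0,1],[[0.25,0.6,-0.35],0,1]]' 15; python3 - <<'E'
from plan import *
a=snap('side','s7');t=snap('top','t7');u,v=proj('side',[[.49,-.19,.04]])[0].astype(int)
A=cv2.resize(a[v-35:v+30,u-45:u+35,::-1],None,fx=5,fy=5,interpolation=cv2.INTER_CUBIC)
u,v=proj('top',[[.48,-.19,.03]])[0].astype(int)
B=cv2.resize(t[v-45:v+45,u-40:u+35,::-1],None,fx=5,fy=5,interpolation=cv2.INTER_CUBIC)
A=np.pad(A,((0,B.shape[0]-A.shape[0]),(0,0),(0,0)));cv2.imwrite('pics/v9.png',np.hstack([A,B]))
for c in('side','top'):print([(np.round(r['position'],3).tolist(),round(r['confidence'],2)) for r in models.pinpoint('lever_grip',c)][:3])
E
```

```text
time: 29.0
tool_pos: [0.3346, 0.0392, 0.3855]
tool_rot: [-3.141, 0.001, -3.021]
contact_force: [0.5, -0.5, -1.0]
opening: 0.0004
grip_force: 0.0
[([0.461, -0.186, 0.06], 0.71), ([0.587, -0.436, 0.063], 0.61)]
[([0.588, -0.433, 0.06], 0.77), ([0.46, -0.19, 0.059], 0.72)]
```

View pics/v9.png

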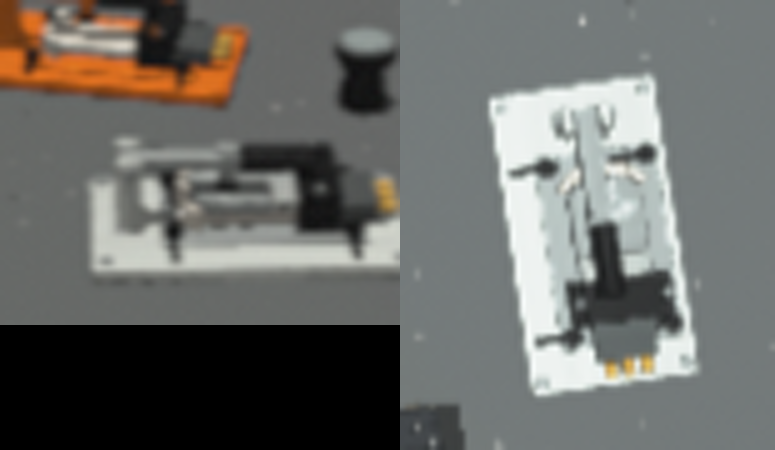

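The lever lies level over the seated generator (grip at 60 mm height, side crop (285,157)), and the robot is clear. Handing in.

```bash
python3 -c "
from cell import robot
print(robot.hand_in())"
```

```text
the job is handed in; nothing more can be done
None
```

The generator is seated flat in the white socket with its header under the lip and the clamp lever fully shut; I handed the job in at about 29 s with the robot clear, and no verdict came back.

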